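Run the filter cubes home in their rail and close the retaining arm

ROBOT

A 6-joint arm with a two-finger parallel gripper is mounted at the origin on a cart in front of the work surface, level with it; the furniture and walls round the work are solid. World frame = base frame: x ahead of the robot, y to its left, z up, the work surface at z = 0. Lengths are in m, angles in rad, forces in N, time in s.
With the tool pointing down it reaches from about 0.25 to 0.775 m from the base axis. Payload 4 kg.
Tool frame: the origin (TCP) lies at the very end of the fingers, on their centre line; the grasp point (between the pads) lies 19 mm behind it (robot.hold_point_z is the distance from the TCP to the grasp point, in m); z points along the fingers, y is the line along which they close (so a half turn about z gives the same grasp; the last joint's range is limited). The gripper opens to 94 mm and grips with 3 to 60 N. Pads are 16 mm wide; open, the fingers measure 119 mm over their backs; the gripper's body (75 mm by 177 mm) begins 78 mm behind the grasp point.
Start: joints at [1.037, 0.087, 1.371, -0, 1.684, -0.103], TCP at [0.23, 0.5, 0.206] pointing down, gripper open.
Joint ranges: [-3.1, 3.1], [-0.76, 2.03], [0.27, 2.55], [-1.08, 4.22], [0.17, 2.65], [-2.57, 2.57]. Speed limits (rad/s): [2.79, 2.79, 3.14, 3.14, 3.14, 3.14].

INTERFACE

Orientations are given as [roll, pitch, yaw] about the fixed x, y, z axes, in that order (R = Rz(yaw) Ry(pitch) Rx(roll)).
In Python, from bench import robot gives the robot as it stands.
- The arm moves only by the tool carry_out, never from a script. Its argument "steps" is a list of rows, each a list of 3 entries, a list of its own where there are three numbers: the shift along the tool's x, y, z in m, then the turn about the tool's z in units of 10 degrees (1.0 is 10 degrees), then the closure, from -1 (fully open) to 1 (shut). In form: [[[tx, ty, tz], roll, jaw], ...]. A call has 1 to 10 rows; each row is the pose to reach, as a shift and turn from the pose commanded when the call began, along the tool's axes at that moment; what a row does not reach only later rows make up. A row lasts 1/8 s, in which the tool goes at most 62.5 mm and 10.7 degrees, less where a joint would pass 70% of its speed; a pose out of reach is approached as far as the arm can. A call with a gripper value outside its range is refused whole. The fingers move at their own pace and stop on an object; the grip force is fixed at half the most. Time passes only in rows, so rows that repeat a pose let the fingers close. It gives the time, the measured TCP pose, the force, the opening and the grip force at its end, in the units of the state.
- robot.get_obs(): the state, without advancing time (a new reading comes with each control period).
- robot.snapshot(name): name is "scene" or "top" or "wrist"; returns a dict with "image" (384x512x3 uint8, red, green, blue), "z_map" (384x512 float32, m along the optical axis (not along the pixel's ray), 0 where there is no reading), "mtx" (3x3 intrinsics, pixels), "D" ([k1, k2, p1, p2, k3] as OpenCV has them; the pictures are not rectified), "R" (3x3) and "t" (3): a world point X has camera coordinates R X + t. Camera axes: x right, y down, z forward; pixel columns grow to the right and rows downward; lengths in m; the calibration is good to about 2 mm. A picture is of the moment at which its call begins.
- robot.close_job(): hands the job in; it is judged then, once.
The state is a dict: "time": time; "joint_positions": joint angles; "qvel": joint speeds; "joint_torque": joint torques, N m; "tool_pos": TCP position; "ee_rot": TCP orientation; "wrist_force": force on the tool from outside, world axes, zero at the start; "wrist_torque": the same for the moment, N m; "width": finger opening in m; "finger_force": force on a finger pad.
Only numpy, scipy, OpenCV 4.12 (cv2) and the standard library are available. Lean on these libraries where they do the work, as an engineer would, in place of code of your own. Each camera call takes 0.05 s, during which the arm holds its last target. There are 200 camera calls.

TASK

With closed fingertips, push the row of four black filter cubes along the aluminium rail as one train until it is fully home against the end stop. Then push the red knob of the retaining arm round until the arm lies square across the channel, fully closed behind the last cube, and move clear. Push only: grip and lift nothing, keep the cubes standing in the channel, and leave everything else where it is.

Things in the scene. Friction and masses are not known exactly. Their poses are not given: they have to be found in the camera images.
- rail: Bright aluminium U-channel for filter cubes, fixed to the worktop, 295 mm long, open above. Frame: x along it to the grey end stop (36 mm high), y across it to the arm's pivot side, z up; origin on the worktop, mid-channel. Open mouth at x = -150 mm. Channel floor 8 mm above the worktop, 37 mm wide; walls 4 mm thick, tops 20 mm above the worktop.
- stop_face (a point): Middle of the end stop's black rubber face, at the channel floor (rail x = +125 mm, y = 0, 8 mm above the worktop). The first cube's front face comes to rest against it; the last cube's rear face is then 136 mm from it.
- pivot (a point): Upright pivot of the retaining arm: rail x = -18, y = +34 mm, at the bar's height, 26 mm above the worktop. Opposite it, outside the other wall, is the grey keeper, 30 mm high, out to y = -32 mm, where the arm's end comes to rest.
- retainer (a joint): Angle q of the steel retaining arm, rad; it stays where left, about 1 N at the knob turns it. 0: swung right out; 0.75: parallel to the channel, towards the mouth, outside it; 2.32 (its stop): closed, square across the channel, 2 mm behind a train fully home. It points from the pivot along (-cos(q-0.75), -sin(q-0.75)) in rail x, y. Bar 63 x 10 mm, 23 to 29 mm above the worktop.
- knob (a point): Centre of the upright red thumb knob on the retaining arm, 34 mm from the pivot, 13 mm in diameter, from 33 to 57 mm above the worktop (this point is at 45 mm). When the arm is closed the knob stands over the middle of the channel.
- cube_1: Black filter cube, 34 x 34 x 34 mm, about 60 g, standing loose in the channel; origin at the centre of its underside, sides parallel to the rail. First of the row, nearest the end stop. Fully home its origin is at x = 108 mm of the rail. The four stand face to face.
- cube_2: Black filter cube, 34 x 34 x 34 mm, about 60 g, standing loose in the channel; origin at the centre of its underside, sides parallel to the rail. Second of the row. Fully home its origin is at x = 74 mm of the rail. The four stand face to face.
- cube_3: Black filter cube, 34 x 34 x 34 mm, about 60 g, standing loose in the channel; origin at the centre of its underside, sides parallel to the rail. Third of the row. Fully home its origin is at x = 40 mm of the rail. The four stand face to face.
- cube_4: Black filter cube, 34 x 34 x 34 mm, about 60 g, standing loose in the channel; origin at the centre of its underside, sides parallel to the rail. Last of the row, nearest the mouth: the one to push. Its rear face is 17 mm behind its origin. Fully home its origin is at x = 6 mm of the rail. The four stand face to face.
- objective_case: Bystander: round clear case with a black cap, 38 mm wide, 64 mm tall, beyond the rail near its stop; origin under its centre. Not to be moved.
- lens_cap: Bystander: black round lens cap, 41 mm wide, 10 mm tall, beyond the rail; origin under its centre. Not to be moved.
- tweezers: Bystander: pale tweezers, 120 mm long, 8 mm high, lying along the rail on the robot's side; origin under the centre. Not to be moved.
- usb_stick: Bystander: red USB stick, 52 mm long, 8 mm high, beyond the rail; origin under its centre. Not to be moved.
- mouse: Bystander: black computer mouse, 104 x 57 x 34 mm, in front of the laptop; origin under its centre. Not to be moved.
Things that resemble listed ones, but are neither listed nor needed, are in the scene too. What is shaped like the cube_4 but blue or orange is not meant.

How it is judged:
On the way, in this order (a step that is already met when the one before it is completed fails the run):
1. the whole row is home at the end stop while the retaining arm is still open (x of cube_1 in the frame of rail above 0.104 m and x of cube_2 in the frame of rail above 0.07 m and x of cube_3 in the frame of rail above 0.036 m and x of cube_4 in the frame of rail above 0.002 m and value of joint retainer below 1 rad), for 0.2 s.
2. the retaining arm is closed behind the row (x of cube_1 in the frame of rail above 0.104 m and x of cube_2 in the frame of rail above 0.07 m and x of cube_3 in the frame of rail above 0.036 m and x of cube_4 in the frame of rail above 0.002 m and value of joint retainer above 2.25 rad), for 0.2 s.
At the end, for the whole second after the job is handed in: All four cubes stand on the channel floor, at rest, each within 4 mm of its fully-home place along the rail; the retaining arm is closed (joint above 2.25 of 2.32 rad); the bystanders are within 15 mm of where they stood (all of step 2 and z of each of cube_1, cube_2, cube_3, cube_4 in the frame of rail below 0.011 m and angle between each of cube_1, cube_2, cube_3, cube_4's own z axis and vertical below 0.1 rad and linear speed of each of cube_1, cube_2, cube_3, cube_4 below 0.01 m/s and distance of each of objective_case, lens_cap, tweezers, usb_stick, mouse from where it was at the start of the episode below 0.015 m); the robot touches nothing.
It fails at once if a filter cube is lifted more than 10 mm off the channel floor or tipped by more than 0.5 rad (z of any of cube_1, cube_2, cube_3, cube_4 in the frame of rail above 0.018 m or angle between any of cube_1, cube_2, cube_3, cube_4's own z axis and vertical above 0.5 rad).
It fails at once if a cube is taken between the fingers ((horizontal distance between the grasp point and cube_1 below 0.012 m and z of the grasp point in the frame of cube_1 below 0.034 m) or (horizontal distance between the grasp point and cube_2 below 0.012 m and z of the grasp point in the frame of cube_2 below 0.034 m) or (horizontal distance between the grasp point and cube_3 below 0.012 m and z of the grasp point in the frame of cube_3 below 0.034 m) or (horizontal distance between the grasp point and cube_4 below 0.012 m and z of the grasp point in the frame of cube_4 below 0.034 m)).
It fails at once if the knob is taken between the fingers (horizontal distance between the grasp point and knob below 0.006 m and height (world z) of the grasp point below 0.055 m).
It fails at once if a bystander is moved by more than 15 mm (distance of any of objective_case, lens_cap, tweezers, usb_stick, mouse from where it was at the start of the episode above 0.015 m).
It also fails if it takes over 45 s, if anything falls off the work surface, if the arm or the gripper's body presses on something with over 40 N, if the wrist force passes 120 N, or if a joint passes its speed limit or range.

## Working session

There is one attempt and no reset: what is moved stays moved. The work goes in short steps, Python scripts to look and compute and a tool call to move; the robot and the scene stay as the last step left them, time stands still between calls to the robot, and variables do not carry over. Pictures are saved under pics/ and viewed, at most 10 in all, crops included, and the job is handed in when it is done.

Besides the shell and the picture viewer there is one more tool, called after "Request:" by a JSON object that holds its "api" and its "payload". carry_out: Moves the arm, as the interface text tells. Its arguments: {"type":"object","properties":{"steps":{"type":"array","items":{"type":"array"}}},"required":["steps"]}

```bash
mkdir -p pics; cat > h.py <<'E'
import numpy as np, cv2, pickle
from bench import robot
def snap(n,f=None):
    s=robot.snapshot(n)
    if f: cv2.imwrite('pics/'+f,s['image'][:,:,::-1])
    return s
def ray(s,px,z):
    p=cv2.undistortPoints(np.array(px,float).reshape(-1,1,2),np.array(s['mtx']),np.array(s['D'])).reshape(-1,2)
    R=np.array(s['R']);t=np.array(s['t']).ravel()
    d=np.c_[p,np.ones(len(p))]@R; c=-R.T@t
    return c+d*((z-c[2])/d[:,2])[:,None]
def proj(s,X):
    return cv2.projectPoints(np.array(X,float).reshape(-1,1,3),cv2.Rodrigues(np.array(s['R']))[0],np.array(s['t'],float),np.array(s['mtx']),np.array(s['D']))[0].reshape(-1,2)
E
python3 - <<'E'
from h import *
a=snap('top','top0.png');b=snap('scene','scene0.png')
o=robot.get_obs();print(o['tool_pos'],o['ee_rot'],o['time'],o['width'])
for s in(a,b):print(-np.array(s['R']).T@np.array(s['t']).ravel(),np.array(s['mtx'])[0,0])
E
```

```text
[0.22942288 0.49930529 0.20440792] [-3.13955205e+00 -1.84162154e-04  2.71078757e+00] 0.1 0.09383224154076131
[ 0.3449948  -0.11693658  1.31921207] 438.9101294981558
[ 0.01532509 -0.47930905  0.88699038] 368.1786663652242
```

View pics/top0.png

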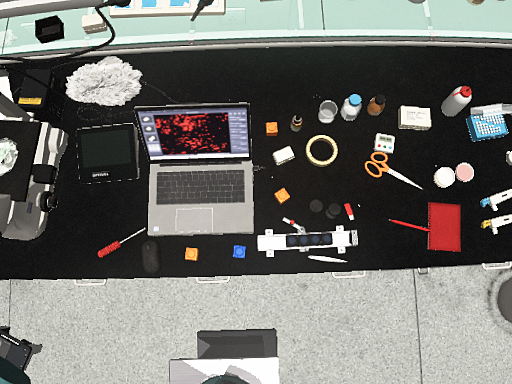

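View pics/scene0.png

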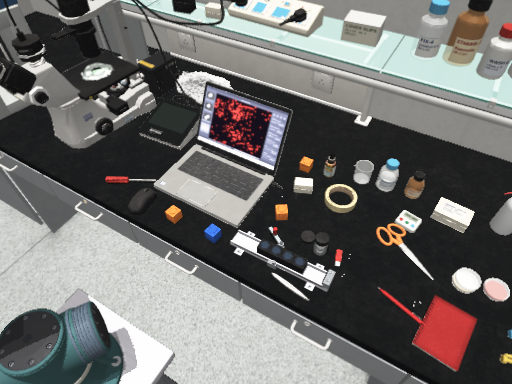

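The rail lies at top-view px (258–358, 240), with its mouth on the left, its stop on the right and the red-knobbed arm on the far side around (293, 225). Next I'll zoom in.

```bash
python3 - <<'E'
from h import *
a=snap('top');b=snap('scene')
c=a['image'][195:275,245:375];d=b['image'][215:305,220:350]
im=np.vstack([cv2.resize(c,(780,300) if 0 else None,fx=3.4,fy=3.4,interpolation=cv2.INTER_CUBIC),cv2.resize(d,None,fx=3.4,fy=3.4,interpolation=cv2.INTER_CUBIC)])
cv2.imwrite('pics/z.png',im[:,:,::-1]);print(im.shape)
# bright rail pts via depth/colour
for s,(r0,r1,c0,c1) in((a,(220,262,250,366)),):
    m=np.zeros(s['image'].shape[:2],np.uint8);sub=s['image'][r0:r1,c0:c1].min(2)>110
    m[r0:r1,c0:c1]=sub
    n,l,st,ce=cv2.connectedComponentsWithStats(m)
    k=1+st[1:,4].argmax();print(st[k])
    p=np.argwhere(l==k)[:,::-1].astype(np.float32);q=ray(s,p,0.02)[:,:2].astype(np.float32)
    print(cv2.minAreaRect(p),cv2.minAreaRect(q),cv2.boxPoints(cv2.minAreaRect(q)))
hs=cv2.cvtColor(a['image'],cv2.COLOR_RGB2HSV)
m=((hs[...,1]>150)&(hs[...,2]>90)&((hs[...,0]<8)|(hs[...,0]>172))).astype(np.uint8);m[:,:255]=0;m[:,365:]=0;m[:200]=0;m[262:]=0
n,l,st,ce=cv2.connectedComponentsWithStats(m)
for i in range(1,n):print(st[i],ce[i],ray(a,ce[i],.045))
E
```

```text
(578, 442, 3)
[ 257  223  101   34 1287]
((306.8663024902344, 238.46914672851562), (32.0423583984375, 100.38763427734375), 87.47388458251953) ((0.49082741141319275, -0.2586475610733032), (0.09570343792438507, 0.30013489723205566), 0.15215443074703217) [[ 0.44257733 -0.10870771]
 [ 0.44337437 -0.40884155]
 [ 0.5390775  -0.4085874 ]
 [ 0.5382805  -0.10845357]]
[284 200   2   2   2] [284.5 200.5] [[ 0.60320587 -0.19503608  0.045     ]]
[279 202   1   1   1] [279. 202.] [[ 0.59927913 -0.17852856  0.045     ]]
[281 202   2   2   2] [281.5 202.5] [[ 0.59749647 -0.18586196  0.045     ]]
[344 203   9  13  72] [348.06944444 208.65277778] [[ 0.57145257 -0.38280879  0.045     ]]
[290 220   5   4  15] [292.13333333 221.53333333] [[ 0.53941129 -0.21445014  0.045     ]]
```

View pics/z.png

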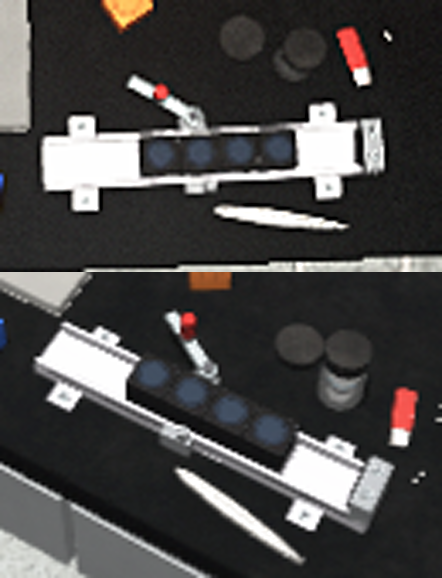

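The zoom shows the rail tilted by about 3°. The four black cubes are mid-channel, the retaining arm is swung out (q≈0.1), and the keeper is on the near side. I'll close the fingers and move above the mouth for a near view.

Request:
{"api": "carry_out", "payload": {"steps": [[[-0.04,-0.04,-0.05],0.6,1],[[-0.09,-0.085,-0.05],1.2,1],[[-0.13,-0.125,-0.05],1.8,1],[[-0.17,-0.165,-0.05],2.4,1],[[-0.21,-0.205,-0.05],3.0,1],[[-0.25,-0.245,-0.05],3.6,1],[[-0.29,-0.285,-0.05],4.2,1],[[-0.33,-0.325,-0.05],4.8,1],[[-0.37,-0.365,-0.05],5.5,1],[[-0.41,-0.4,-0.05],6.2,1]]}}

```text
time: 1.45
tool_pos: [0.4354, -0.0369, 0.2555]
ee_rot: [3.141, -0.0, 1.624]
wrist_force: [0.5, 0.4, 0.4]
width: 0.0008
finger_force: 0.0
```

```bash
python3 - <<'E'
from h import *
a=snap('wrist','w1.png')
o=robot.get_obs();print(o['tool_pos'],o['ee_rot'],o['time'],o['width'],o['joint_positions'])
print(-np.array(a['R']).T@np.array(a['t']).ravel(),np.array(a['R'])[2])
E
```

```text
[ 0.43726926 -0.04226885  0.25448576] [3.14150081 0.00493971 1.61500777] 1.5 0.00033076370279803795 [-0.22174876 -0.16642062  1.51933261 -0.00485523  1.78729123 -0.26700666]
[0.43203822 0.04038861 0.43467367] [ 0.01469113 -0.26249546 -0.96482139]
```

View pics/w1.png

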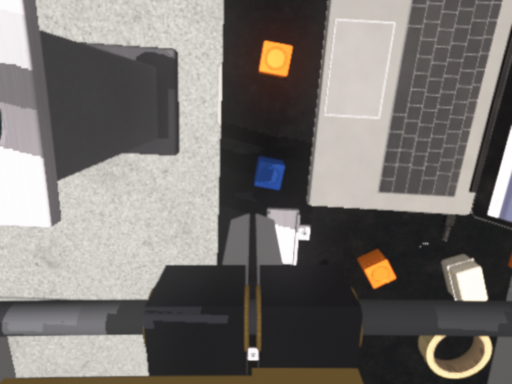

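The wrist camera looks back over the tool's +x side, so the rail is hidden under the gripper, with its mouth at px (283, 235). I'll go past the stop end to view the whole rail.

Request:
{"api": "carry_out", "payload": {"steps": [[[-0.05,0.01,-0.03],0,1],[[-0.1,0.01,-0.03],0,1],[[-0.15,0.02,-0.03],0,1],[[-0.2,0.02,-0.03],0,1],[[-0.25,0.03,-0.03],0,1],[[-0.3,0.04,-0.03],0,1],[[-0.35,0.04,-0.03],0,1],[[-0.38,0.04,-0.03],0,1],[[-0.38,0.04,-0.03],0,1],[[-0.38,0.04,-0.03],0,1]]}}

```text
time: 2.75
tool_pos: [0.4973, -0.4109, 0.2853]
ee_rot: [-3.142, -0.001, 1.63]
wrist_force: [-0.3, -0.5, 0.0]
width: 0.0001
finger_force: 0.0
```

```bash
python3 - <<'E'
from h import *
a=snap('wrist','w2.png');pickle.dump(a,open('w2.pkl','wb'))
o=robot.get_obs();print(o['tool_pos'],o['ee_rot'],o['time'])
hs=cv2.cvtColor(a['image'],cv2.COLOR_RGB2HSV)
m=((hs[...,1]>150)&(hs[...,2]>90)&((hs[...,0]<5)|(hs[...,0]>174))).astype(np.uint8)
n,l,st,ce=cv2.connectedComponentsWithStats(m)
for i in range(1,n):
  if st[i,4]>20:print(st[i],ce[i],ray(a,ce[i],.045))
E
```

```text
[ 0.49738591 -0.41066008  0.28582486] [ 3.14119401e+00 -3.63655342e-04  1.63006648e+00] 2.8
[296 134  28  17 319] [309.77115987 141.88087774] [[ 0.5721729  -0.38590959  0.045     ]]
[251 271   3  14  35] [252.11428571 277.62857143] [[ 0.50855529 -0.58976666  0.045     ]]
[250 334   6  14  80] [252.525 340.175] [[ 0.5155695  -0.69832597  0.045     ]]
```

View pics/w2.png

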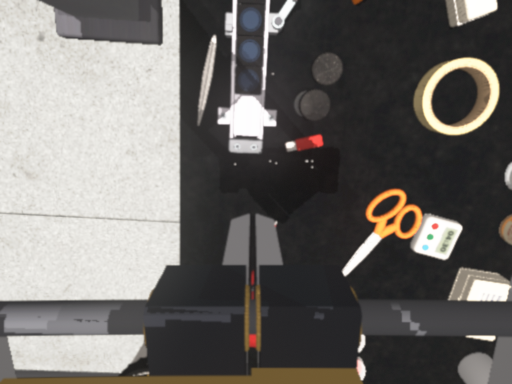

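The stop is at px (246, 145), the pivot at (278, 22), the tweezers at (207, 80) and the case and cap near (315, 85). Now I'll shift 70 mm back toward the mouth so the knob and all the cubes show.

Request:
{"api": "carry_out", "payload": {"steps": [[[0.04,0,-0.04],0,1],[[0.07,0,-0.06],0,1],[[0.07,0,-0.06],0,1],[[0.07,0,-0.06],0,1]]}}

```text
time: 3.3
tool_pos: [0.4931, -0.3416, 0.3451]
ee_rot: [-3.141, 0.0, 1.63]
wrist_force: [-0.5, 0.2, 0.4]
width: 0.0007
finger_force: 0.0
```

```bash
python3 - <<'E'
from h import *
a=snap('wrist');pickle.dump(a,open('w3.pkl','wb'))
o=robot.get_obs();print(o['tool_pos'],o['ee_rot'],o['time'])
c=a['image'][0:220,170:390]
cv2.imwrite('pics/w3.png',cv2.resize(c,None,fx=2.7,fy=2.7,interpolation=cv2.INTER_CUBIC)[:,:,::-1])
hs=cv2.cvtColor(a['image'],cv2.COLOR_RGB2HSV)
m=((hs[...,1]>150)&(hs[...,2]>90)&((hs[...,0]<5)|(hs[...,0]>174))).astype(np.uint8)
n,l,st,ce=cv2.connectedComponentsWithStats(m)
for i in range(1,n):
  if st[i,4]>20 and st[i,1]<220:print(st[i],ce[i],ray(a,ce[i],.045))
E
```

```text
[ 0.49288094 -0.34197145  0.3440733 ] [-3.13999970e+00 -1.06305791e-03  1.62881039e+00] 3.35
[286  57   9   9  53] [289.71698113  60.88679245] [[ 0.53895495 -0.21332393  0.045     ]]
[290 172  23  14 231] [301.11255411 178.59307359] [[ 0.571868   -0.38146982  0.045     ]]
```

View pics/w3.png

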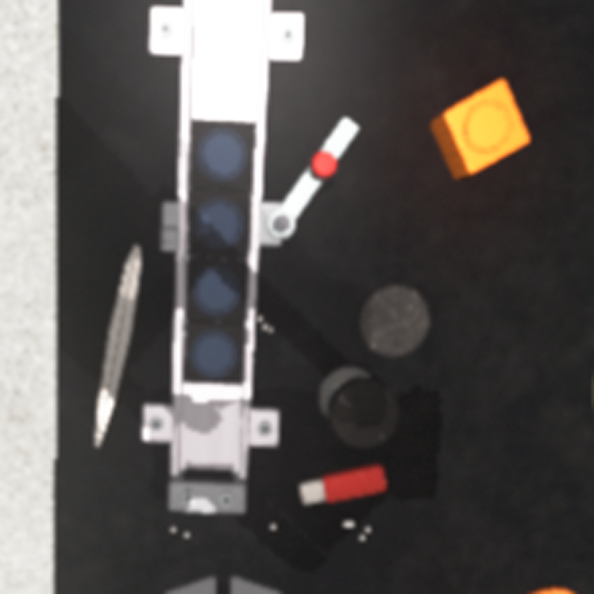

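```bash
cat > rail.py <<'E'
from h import *
a=pickle.load(open('w3.pkl','rb'))
def P(pts,z): return ray(a,np.array(pts,float)/2.7+[170,0],z)[:,:2]
if __name__=='__main__':
    g=a['image'].astype(int).min(2)
    mid=[]
    for r in list(range(2,40,4))+list(range(146,168,4)):   # outer wall edges by brightness
        row=g[r,225:285]; i=np.where(row>110)[0]
        cols=np.array([225+i[0]-.5,225+i[-1]+.5]); q=ray(a,[[cols[0],r],[cols[1],r]],.02)
        w=np.linalg.norm(q[0]-q[1])
        if 0.041<w<.049: mid.append(q.mean(0)[:2])
        print(r,cols,round(w,4),q[:,0].round(4),q[0,1].round(4))
    mid=np.array(mid);vx,vy,x0,y0=cv2.fitLine(mid.astype(np.float32),cv2.DIST_HUBER,0,.001,.001).ravel()
    u=np.array([vx,vy])*(-1 if vy>0 else 1);v=np.array([-u[1],u[0]])
    piv=P([[281,224]],.03)[0];knob=P([[323,164]],.057)[0]
    o=np.array([x0,y0]);f=lambda p:np.array([(p-o)@u,(p-o)@v])
    print('u',u,np.degrees(np.arctan2(u[1],u[0])))
    print('pivot',f(piv)*1e3,'knob',f(knob)*1e3)
    ox=f(piv)[0]+.018; O=o+ox*u; f=lambda p:(((p-O)@u),((p-O)@v))
    print('O',O)
    for n,p,z in(('rear',[223,122],.042),('front',[215,382],.042),('stopTopEnd',[208,512],.036),('stopTopFront',[208,482],.036),('keeper',[170,226],.03),('knobtop',[323,164],.057)):
        print(n,np.array(f(P([p],z)[0]))*1e3)
E
python3 rail.py
```

```text
2 [225.5 270.5] 0.0631 [0.4445 0.5075] -0.1393
6 [224.5 282.5] 0.0816 [0.4433 0.5248] -0.1444
10 [224.5 282.5] 0.0819 [0.4435 0.5252] -0.1494
14 [224.5 282.5] 0.0822 [0.4436 0.5256] -0.1545
18 [224.5 282.5] 0.0824 [0.4438 0.5261] -0.1596
22 [235.5 281.5] 0.0656 [0.4596 0.5251] -0.1637
26 [235.5 269.5] 0.0486 [0.4599 0.5084] -0.1689
30 [235.5 269.5] 0.0488 [0.4601 0.5088] -0.1741
34 [235.5 269.5] 0.049 [0.4603 0.5092] -0.1793
38 [235.5 268.5] 0.0477 [0.4605 0.5081] -0.1845
146 [233.5 263.5] 0.0474 [0.4643 0.5116] -0.341
150 [224.5 262.5] 0.0602 [0.4504 0.5105] -0.3482
154 [224.5 273.5] 0.0779 [0.4506 0.5284] -0.3546
158 [224.5 272.5] 0.0766 [0.4508 0.5273] -0.361
162 [224.5 272.5] 0.0768 [0.451  0.5278] -0.3675
166 [232.5 261.5] 0.0466 [0.4641 0.5106] -0.3733
u [ 0.01758969 -0.99984527] -88.99213
pivot [ 8.35311509 34.70395238] knob [-20.0867266   52.44506052]
O [ 0.48595881 -0.26177649]
rear [-66.03529752   1.11399148]
front [67.63953656  2.20258652]
stopTopEnd [144.96773544   1.05766442]
stopTopFront [126.78739476   0.38607999]
keeper [-14.48450158 -25.60893749]
knobtop [-46.43984048  52.44506052]
```

The rail frame is at O≈(0.486, −0.262), heading −89°. The row's rear face is at x≈−66 and the knob at (−46, 52). I'll go above the channel behind cube_4.

Request:
{"api": "carry_out", "payload": {"steps": [[[0.06,0,0.02],0.1,1],[[0.12,0,0.06],0.23,1],[[0.175,0.001,0.1],0.23,1],[[0.175,0.001,0.16],0.23,1],[[0.175,0.001,0.21],0.23,1],[[0.175,0.001,0.24],0.23,1],[[0.175,0.001,0.245],0.23,1],[[0.175,0.001,0.245],0.23,1]]}}

```text
time: 4.35
tool_pos: [0.4841, -0.1678, 0.1005]
ee_rot: [-3.141, -0.0, 1.588]
wrist_force: [-0.1, 0.4, 0.6]
width: 0.0006
finger_force: 0.0
```

```bash
cat > st.py <<'E'
from h import *
O=np.array([.486,-.2618]);h=np.radians(-88.95);u=np.array([np.cos(h),np.sin(h)]);v=np.array([-u[1],u[0]])
o=robot.get_obs();p=np.array(o['tool_pos']);d=p[:2]-O
print('rail',(np.array([d@u,d@v,p[2]])*1e3).round(1),'yaw',np.degrees(o['ee_rot'][2]).round(2),'j',np.round(o['joint_positions'],2),'t',o['time'])
E
python3 st.py; python3 - <<'E'
from h import *
b=snap('scene');d=b['image'][195:305,200:360]
cv2.imwrite('pics/s2.png',cv2.resize(d,None,fx=4,fy=4,interpolation=cv2.INTER_CUBIC)[:,:,::-1])
E
```

```text
rail [-94.   -0.2 100.5] yaw 90.98 j [-0.44  0.05  1.62 -0.    1.47 -0.46] t 4.35
```

View pics/s2.png

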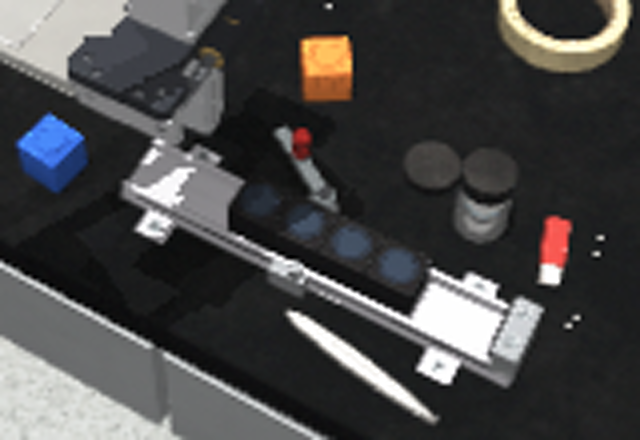

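The fingertips are at crop px (175, 130), above the channel behind the row. I'll descend and start pushing.

Request:
{"api": "carry_out", "payload": {"steps": [[[0,0,0.04],0,1],[[0,0,0.07],0,1],[[0,0,0.0765],0,1],[[0,0,0.0765],0,1],[[-0.005,0,0.0765],0,1],[[-0.01,0,0.0765],0,1],[[-0.015,0,0.0765],0,1],[[-0.02,0,0.0765],0,1],[[-0.025,0,0.0765],0,1],[[-0.03,0,0.0765],0,1]]}}

```text
time: 5.65
tool_pos: [0.4846, -0.1973, 0.0241]
ee_rot: [3.141, -0.001, 1.589]
wrist_force: [-0.6, 1.8, 1.1]
width: 0.0003
finger_force: 1.0
```

Request:
{"api": "carry_out", "payload": {"steps": [[[-0.004,0,0],0,1],[[-0.008,0,0],0,1],[[-0.012,0,0],0,1],[[-0.016,0,0],0,1],[[-0.02,0,0],0,1],[[-0.024,0,0],0,1],[[-0.028,0,0],0,1],[[-0.032,0,0],0,1],[[-0.035,0,0],0,1],[[-0.035,0,0],0,1]]}}

```text
time: 6.9
tool_pos: [0.485, -0.2329, 0.0238]
ee_rot: [-3.142, 0.001, 1.588]
wrist_force: [-0.1, -0.3, 0.4]
width: 0.0006
finger_force: 0.0
```

```bash
python3 st.py
```

```text
rail [-28.9  -0.4  23.8] yaw 91.0 j [-0.55  0.17  1.65 -0.    1.32 -0.57] t 6.9
```

Request:
{"api": "carry_out", "payload": {"steps": [[[-0.002,0,0],0,1],[[-0.004,0,0],0,1],[[-0.006,0,0],0,1],[[-0.008,0,0],0,1],[[-0.009,0,0],0,1],[[-0.01,0,0],0,1]]}}

```text
time: 7.65
tool_pos: [0.4852, -0.2411, 0.0238]
ee_rot: [-3.141, -0.003, 1.589]
wrist_force: [0.3, 6.5, 3.5]
width: 0.0003
finger_force: 3.0
```

```bash
python3 st.py
```

```text
rail [-20.7  -0.5  23.8] yaw 91.02 j [-0.57  0.18  1.64  0.    1.33 -0.59] t 7.65
```

Request:
{"api": "carry_out", "payload": {"steps": [[[-0.001,0,0],0,1],[[-0.002,0,0],0,1],[[-0.002,0,0],0,1],[[-0.002,0,0],0,1]]}}

```text
time: 8.15
tool_pos: [0.4852, -0.2412, 0.0239]
ee_rot: [-3.141, -0.006, 1.589]
wrist_force: [-0.3, 8.4, 3.2]
width: 0.0002
finger_force: 4.6
```

```bash
python3 st.py
```

```text
rail [-20.6  -0.5  23.9] yaw 91.05 j [-0.57  0.18  1.64  0.    1.33 -0.59] t 8.15
```

The force rose with no further motion, so the train is home. I'll back off, lift and check.

Request:
{"api": "carry_out", "payload": {"steps": [[[0.01,0,0],0,1],[[0.03,0,0],0,1],[[0.05,0,0],0,1],[[0.05,0,-0.04],0,1],[[0.05,0,-0.08],0,1],[[0.05,0,-0.08],0,1]]}}

```text
time: 8.9
tool_pos: [0.4869, -0.1946, 0.1081]
ee_rot: [3.134, 0.004, 1.589]
wrist_force: [0.3, 0.4, 0.0]
width: 0.0006
finger_force: 0.0
```

```bash
python3 st.py; python3 - <<'E'
from h import *
b=snap('scene');d=b['image'][195:305,200:360]
cv2.imwrite('pics/s3.png',cv2.resize(d,None,fx=4,fy=4,interpolation=cv2.INTER_CUBIC)[:,:,::-1])
E
```

```text
rail [-67.1   2.1 108.1] yaw 91.07 j [-0.49  0.06  1.59 -0.    1.48 -0.51] t 8.9
```

View pics/s3.png

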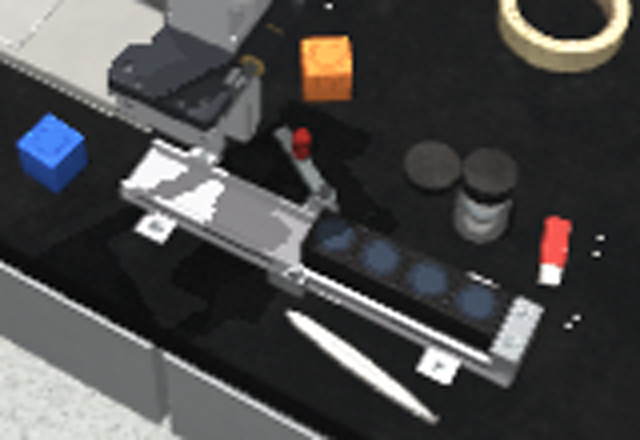

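The train is home against the stop at px (505, 320), and the arm is still open with its knob at (302, 143). I'll go behind the knob, turning 90°.

Request:
{"api": "carry_out", "payload": {"steps": [[[0,0.01,0],1,1],[[-0.004,0.02,0],2,1],[[-0.008,0.03,0],3,1],[[-0.012,0.04,0],4,1],[[-0.016,0.05,0],5,1],[[-0.019,0.06,0],6,1],[[-0.019,0.07,0],7,1],[[-0.019,0.08,0],8,1],[[-0.019,0.084,0],9,1],[[-0.019,0.084,0],9,1]]}}

```text
time: 10.2
tool_pos: [0.5678, -0.2109, 0.1015]
ee_rot: [-3.14, 0.004, 0.02]
wrist_force: [-0.7, 0.2, -0.2]
width: 0.0004
finger_force: 0.0
```

```bash
cat >> st.py <<'E'
# waypoints in current tool axes (assuming aligned by measured yaw)
y=np.radians(np.degrees(o['ee_rot'][2]));tx=np.array([np.cos(y),np.sin(y)]);ty=np.array([np.sin(y),-np.cos(y)])
fa=np.degrees(np.arctan2(-tx@v,-tx@u)); print('forward angle',fa)
for th in np.arange(-.55,1.6,.1):
    k=np.array([-18,34.7])+34*np.array([-np.cos(th),-np.sin(th)])
    ph=max(th-np.pi/2,-np.pi/2); c=(k-14.5*np.array([np.cos(ph),np.sin(ph)]))/1e3
    w=O+c[0]*u+c[1]*v-p[:2]
    print(round(th,2),'c',(c*1e3).round(0),'tool',np.round([w@tx,w@ty],4),'roll',round((fa-np.degrees(ph))/10,2))
E
python3 st.py
```

```text
rail [-49.4  82.7 101.5] yaw 1.16 j [-0.45  0.25  1.39 -0.    1.51  1.1 ] t 10.2
forward angle -89.89025748732693
-0.55 c [-47.  67.] tool [-0.0157  0.0024] roll 0.01
-0.45 c [-49.  64.] tool [-0.0187  0.0008] roll 0.01
-0.35 c [-50.  61.] tool [-0.0218 -0.0005] roll 0.01
-0.25 c [-51.  58.] tool [-0.0251 -0.0016] roll 0.01
-0.15 c [-52.  54.] tool [-0.0284 -0.0022] roll 0.01
-0.05 c [-52.  51.] tool [-0.0318 -0.0026] roll 0.01
0.05 c [-53.  47.] tool [-0.0352 -0.0033] roll -0.28
0.15 c [-54.  44.] tool [-0.0387 -0.0044] roll -0.85
0.25 c [-55.  40.] tool [-0.0423 -0.0052] roll -1.42
0.35 c [-55.  37.] tool [-0.046  -0.0056] roll -1.99
0.45 c [-55.  33.] tool [-0.0497 -0.0056] roll -2.57
0.55 c [-55.  29.] tool [-0.0534 -0.0052] roll -3.14
0.65 c [-54.  26.] tool [-0.057  -0.0045] roll -3.71
0.75 c [-53.  22.] tool [-0.0605 -0.0034] roll -4.29
0.85 c [-51.  19.] tool [-0.064 -0.002] roll -4.86
0.95 c [-50.  15.] tool [-0.0672 -0.0003] roll -5.43
1.05 c [-47.  12.] tool [-0.0703  0.0018] roll -6.01
1.15 c [-45.  10.] tool [-0.0731  0.0042] roll -6.58
1.25 c [-42.   7.] tool [-0.0757  0.0068] roll -7.15
1.35 c [-40.   5.] tool [-0.078   0.0097] roll -7.72
1.45 c [-36.   3.] tool [-0.08    0.0128] roll -8.3
1.55 c [-33.   1.] tool [-0.0817  0.0161] roll -8.87
```

Request:
{"api": "carry_out", "payload": {"steps": [[[0,0,0.04],0,1],[[0,0,0.063],0,1],[[0,0,0.063],0,1],[[-0.008,0.002,0.063],0,1],[[-0.014,0.002,0.063],0,1],[[-0.018,0.001,0.063],0,1],[[-0.022,0,0.063],0,1],[[-0.025,-0.001,0.063],0,1],[[-0.028,-0.002,0.063],0,1],[[-0.032,-0.003,0.063],0,1]]}}

```text
time: 11.45
tool_pos: [0.5365, -0.2092, 0.0409]
ee_rot: [-3.142, 0.0, 0.018]
wrist_force: [0.7, 0.1, 0.3]
width: 0.0004
finger_force: 0.6
```

```bash
python3 st.py | awk 'NR<3||$1>0.0'; python3 - <<'E'
from h import *
b=snap('scene');d=b['image'][195:305,200:360]
cv2.imwrite('pics/s4.png',cv2.resize(d,None,fx=4,fy=4,interpolation=cv2.INTER_CUBIC)[:,:,::-1])
E
```

```text
rail [-51.6  51.4  40.9] yaw 1.03 j [-0.47  0.23  1.54 -0.    1.37  1.08] t 11.45
forward angle -90.01803573075532
0.05 c [-53.  47.] tool [-0.0039 -0.0011] roll -0.29
0.15 c [-54.  44.] tool [-0.0075 -0.0022] roll -0.86
0.25 c [-55.  40.] tool [-0.0111 -0.0029] roll -1.43
0.35 c [-55.  37.] tool [-0.0147 -0.0033] roll -2.01
0.45 c [-55.  33.] tool [-0.0184 -0.0033] roll -2.58
0.55 c [-55.  29.] tool [-0.0221 -0.0029] roll -3.15
0.65 c [-54.  26.] tool [-0.0257 -0.0022] roll -3.73
0.75 c [-53.  22.] tool [-0.0293 -0.0011] roll -4.3
0.85 c [-51.  19.] tool [-0.0327  0.0003] roll -4.87
0.95 c [-50.  15.] tool [-0.0359  0.0021] roll -5.44
1.05 c [-47.  12.] tool [-0.039   0.0041] roll -6.02
1.15 c [-45.  10.] tool [-0.0418  0.0065] roll -6.59
1.25 c [-42.   7.] tool [-0.0444  0.0092] roll -7.16
1.35 c [-40.   5.] tool [-0.0467  0.012 ] roll -7.74
1.45 c [-36.   3.] tool [-0.0487  0.0152] roll -8.31
1.55 c [-33.   1.] tool [-0.0504  0.0184] roll -8.88
```

View pics/s4.png

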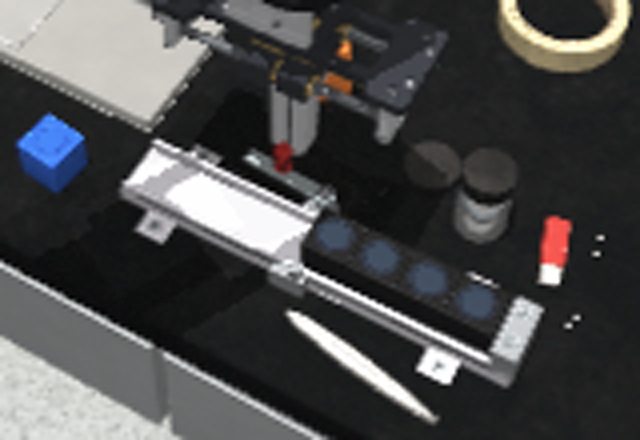

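The arm is now nearly parallel to the channel, with its knob at (282, 157) against the fingertips. I'll continue along the arc.

Request:
{"api": "carry_out", "payload": {"steps": [[[-0.004,-0.001,0],-0.3,1],[[-0.0075,-0.002,0],-0.9,1],[[-0.011,-0.003,0],-1.4,1],[[-0.0145,-0.003,0],-2,1],[[-0.018,-0.003,0],-2.6,1],[[-0.022,-0.003,0],-3.1,1],[[-0.0255,-0.002,0],-3.7,1],[[-0.029,-0.001,0],-4.3,1],[[-0.0325,0,0],-4.9,1],[[-0.036,0.002,0],-5.4,1]]}}

```text
time: 12.75
tool_pos: [0.4998, -0.2121, 0.0404]
ee_rot: [-3.14, 0.001, 0.963]
wrist_force: [1.1, 0.3, 0.9]
width: 0.0005
finger_force: 0.4
```

```bash
python3 st.py | awk 'NR<3||$1>0.9'
```

```text
rail [-49.4  14.7  40.4] yaw 55.19 j [-0.51  0.16  1.62 -0.    1.36  0.1 ] t 12.75
forward angle -35.859119162411865
0.95 c [-50.  15.] tool [0.0006 0.0006] roll -0.03
1.05 c [-47.  12.] tool [-0.0029 -0.0007] roll -0.6
1.15 c [-45.  10.] tool [-0.0065 -0.0016] roll -1.17
1.25 c [-42.   7.] tool [-0.0101 -0.0022] roll -1.75
1.35 c [-40.   5.] tool [-0.0138 -0.0023] roll -2.32
1.45 c [-36.   3.] tool [-0.0175 -0.0021] roll -2.89
1.55 c [-33.   1.] tool [-0.0211 -0.0016] roll -3.47
```

Request:
{"api": "carry_out", "payload": {"steps": [[[-0.003,-0.001,0],-0.6,1],[[-0.0065,-0.0015,0],-1.2,1],[[-0.01,-0.002,0],-1.7,1],[[-0.014,-0.002,0],-2.3,1],[[-0.0175,-0.002,0],-2.9,1],[[-0.021,-0.0015,0],-3.5,1],[[-0.022,-0.001,0],-3.6,1],[[-0.0235,0,0],-3.6,1],[[-0.0235,0,0],-3.6,1]]}}

```text
time: 13.88
tool_pos: [0.4858, -0.2283, 0.0402]
ee_rot: [-3.138, -0.006, 1.587]
wrist_force: [-1.3, 8.2, 3.1]
width: 0.0007
finger_force: 4.2
```

```bash
python3 st.py | head -2
```

```text
rail [-33.5   0.4  40.2] yaw 90.95 j [-0.55  0.15  1.63  0.    1.36 -0.56] t 13.875
forward angle -0.10186026910201326
```

The 8 N force at the expected place means the arm is at its stop. I'll press a touch more to confirm, then back off.

Request:
{"api": "carry_out", "payload": {"steps": [[[-0.001,0,0],0,1],[[-0.002,0,0],0,1],[[-0.002,0,0],0,1]]}}

```text
time: 14.25
tool_pos: [0.4858, -0.2285, 0.0402]
ee_rot: [-3.137, -0.01, 1.588]
wrist_force: [-2.0, 12.3, 4.1]
width: 0.0006
finger_force: 6.1
```

Request:
{"api": "carry_out", "payload": {"steps": [[[0.01,0,0],0,1],[[0.03,0,0],0,1],[[0.04,0,0],0,1],[[0.04,0,-0.05],0,1],[[0.06,0,-0.1],0,1],[[0.1,0,-0.15],0,1],[[0.1,0,-0.15],0,1]]}}

```text
time: 15.12
tool_pos: [0.488, -0.1323, 0.1967]
ee_rot: [3.131, 0.004, 1.591]
wrist_force: [0.2, -0.2, -0.1]
width: 0.0005
finger_force: 0.0
```

```bash
python3 st.py|head -1; python3 - <<'E'
from h import *
b=snap('scene');d=b['image'][195:305,200:360];a=snap('top')['image'][195:275,245:375]
im=np.vstack([cv2.resize(d,(640,352)),cv2.resize(a,(640,240))])[:592]
cv2.imwrite('pics/s5.png',im[:,:,::-1])
E
```

```text
rail [-129.5    4.4  196.7] yaw 91.18 j [-0.38 -0.02  1.5   0.    1.65 -0.4 ] t 15.125
```

View pics/s5.png

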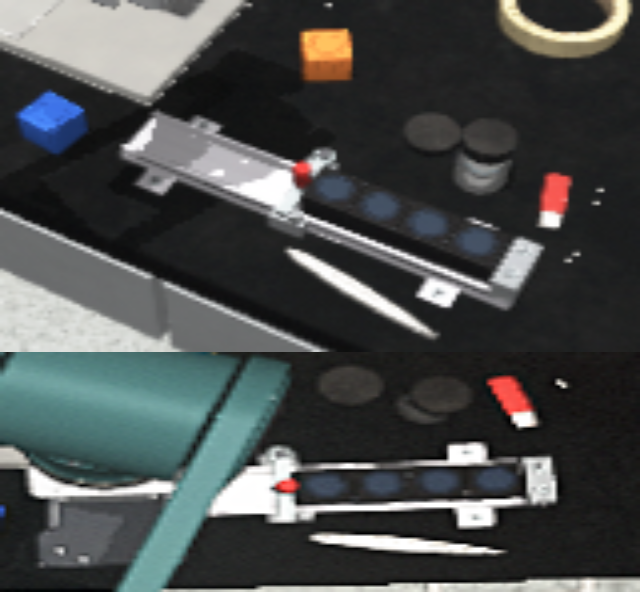

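The arm lies square across the channel, with its knob at (302, 173) in the scene half and (287, 486) in the top half. The train is against the stop, the bystanders haven't moved, and the robot is clear.

```bash
python3 -c "
from bench import robot
print(robot.close_job())"
```

```text
the job is handed in; nothing more can be done
None
```

The four cubes are home against the end stop, the retaining arm is closed square behind them, the robot is clear, and the job is handed in at about 15 s; the hand-in returned no verdict.

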